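# Discharge a drive's capacitor through its guard hood

## Task

The big can capacitor clamped on the inverter chassis may still be charged and has to be discharged before repair. Set the loose guard hood squarely down on top of the can (put it down, do not drop it), seated level on the rim with its slot in line above both screw terminals, and let go of it; then take the two-tipped discharge tool out of its stand, pass its nose down through the hood's slot and push until both spring tips are pressed roughly halfway in on the two terminals, never ramming them. Finish holding the tool pushed in there, and do not knock the jar, pliers, screwdriver or small capacitor about.

Things in the scene. Friction and masses are not known exactly. Their poses are not given: they have to be found in the camera images.
- drive: Inverter chassis, fixed: aluminium plate 184 x 100 x 4 mm carrying the big black upright can capacitor (77 mm across, in a steel ring clamp) and, farther along +x, a relay board about 42 mm high. Origin on the bench under the can's axis; z up; the two screw terminals stand on the can's top at y = +16 and -16 mm. Plate: x = -48 to +136 mm, y = -50 to +50 mm.
- rim (a point): Centre of the can's top rim, 90 mm above the bench, on the can's axis. The rim is 77 mm across with a 3 mm bevel, so the topmost edge is 71 mm across.
- terminal_a (a point): Centre of the top face of one screw terminal (round, 16 mm across, face 96 mm above the bench, 6 mm above the rim), 16 mm to the +y side of the can's axis.
- terminal_b (a point): The same for the other terminal, 16 mm to the -y side.
- hood: Loose grey plastic guard hood, about 120 g, upright on the bench, 60 mm high; hollow below, a rectangular slotted shroud on top. Origin: centre of the skirt's lower edge; z up; slot and shroud are long in y (a half turn is the same). Seated: origin on the can's axis, 78 mm above the bench, y axis along the chassis's y.
- ledge (a point): Centre of the hood's inner ledge, 12 mm above its origin: the flat ring that rests on the can's rim. Below it the round skirt, 88 mm outside and 81.6 mm inside, goes round the 77 mm can. Above it a dome 69 mm across up to 40 mm above the origin.
- slot_mouth (a point): Centre of the slot's mouth, 60 mm above the hood's origin. The shroud, 26 mm (x) by 58 mm (y), stands from 40 to 60 mm above the origin: grip it there, across the 26 mm. The slot is 16 mm (x) by 48 mm (y), straight down, 24 mm deep (60 down to 36 mm above the origin), its mouth bevelled 3 mm all round.
- stand: Tool stand, fixed: dark steel foot 60 x 80 x 6 mm with an upright grey holster 26 x 58 mm, 78 mm high, whose pocket is 18 mm (x) by 50 mm (y). Origin: centre of the underside; z up.
- discharger: Two-tipped discharge tool, about 150 g, upright in the stand, its collar on the holster's top, loose by 2 mm each way. Origin: centre of the nose's lower end (28 mm above the bench in the stand); z up, x across its thickness, y across its width; a half turn about z is the same. Lift it at least 70 mm to leave the holster.
- nose_end (a point): Centre of the nose's lower end (the tool's origin). The flat grey nose is 14 mm (x) by 46 mm (y), 50 mm long, its end bevelled 3 mm over the last 4 mm. Two steel spring tips, 6 mm round, stand 16 mm out below it at y = +16 and -16 mm.
- handle (a point): Middle of the tool's black handle, 86 mm above the nose's end: the place to grip, across the 26 mm. Handle 26 mm (x) by 42 mm (y), from 56 to 116 mm above the nose's end, with a grey cap up to 120 mm; below it the collar, 30 x 56 mm, at 50 to 56 mm.
- tip_a (a joint): How far the spring tip on the tool's +y side is pushed in, m: 0 out, 0.012 at its stop. Spring: about 1.5 N to start moving, 0.3 N more per mm. When its end meets a terminal (96 mm above the bench) the nose's end is 112 mm above the bench; pushed half in, 106 mm.
- tip_b (a joint): The same for the tip on the tool's -y side. Both tips together push back with about 3 N at first and 6.6 N half in.
- flux_jar: Bystander: small round screw-lid jar, 46 mm across, 36 mm high, loose. Origin: centre of the underside.
- screwdriver: Bystander: screwdriver lying flat, 160 mm along its y, 21 mm thick, loose. Origin: underside, mid-length.
- long_nose: Bystander: long-nose pliers lying flat, 49 x 146 x 11 mm, length along y, loose. Origin: underside, middle.
- small_capacitor: Bystander: small upright capacitor, 25 mm across, 41 mm high, loose. Origin: centre of the underside.
Not all that is in view belongs to the job. What is shaped like the hood but red is not meant.

How it is judged:
On the way, in this order (a step that is already met when the one before it is completed fails the run):
1. The hood is brought down onto the can's rim while still gripped (its ledge within 6 mm of the rim, within 12 mm sideways) (z of hood in the frame of drive between 0.074 and 0.084 m and horizontal distance between hood and drive below 0.012 m and contact force between the fingers and hood above 0.3 N), for 0.05 s.
2. The hood sits seated and level on the rim, its slot in line with the two terminals, let go by the gripper (z of hood in the frame of drive between 0.074 and 0.0805 m and horizontal distance between hood and drive below 0.005 m and angle between hood's own z axis and vertical below 0.05 rad and angle between the y axis of hood and the y axis of drive, either way round below 0.15 rad and contact force between the fingers and hood below 0.1 N and linear speed of hood below 0.02 m/s), for 0.3 s.
3. The tool's nose is through the slot: its end below the underside of the hood's top (z of hood in the frame of drive between 0.074 and 0.0805 m and horizontal distance between hood and drive below 0.005 m and angle between hood's own z axis and vertical below 0.05 rad and angle between the y axis of hood and the y axis of drive, either way round below 0.15 rad and z of nose_end in the frame of hood below 0.036 m and horizontal distance between nose_end and drive below 0.008 m), for 0.05 s.
At the end, for the whole second after the job is handed in: Hood seated on the can (within 5 mm of its axis, ledge within 2.5 mm of the rim, tilt < 0.05 rad, slot within 0.15 rad of the terminals' line). Gripper still holds the tool, nose through the slot, tilt < 0.1 rad, pushing the terminals with > 2 N, both tips pushed in 3 to 10.5 mm, at rest (z of hood in the frame of drive between 0.074 and 0.0805 m and horizontal distance between hood and drive below 0.005 m and angle between hood's own z axis and vertical below 0.05 rad and angle between the y axis of hood and the y axis of drive, either way round below 0.15 rad and z of nose_end in the frame of hood below 0.035 m and horizontal distance between nose_end and drive below 0.007 m and angle between the y axis of discharger and the y axis of drive, either way round below 0.2 rad and angle between discharger's own z axis and vertical below 0.1 rad and value of joint tip_a between 0.003 and 0.0105 m and value of joint tip_b between 0.003 and 0.0105 m and contact force between discharger and drive above 2 N and contact force between the fingers and discharger above 1 N and linear speed of discharger below 0.02 m/s); the arm keeps its last pose, push and grip.
It fails at once if The tool is rammed onto the capacitor or chassis with more than 30 N (contact force between discharger and drive above 30 N).
It fails at once if The flux jar is knocked away (moved more than 30 mm) (distance of flux_jar from where it was at the start of the episode above 0.03 m).
It fails at once if The screwdriver is knocked away (moved more than 30 mm) (distance of screwdriver from where it was at the start of the episode above 0.03 m).
It fails at once if The long-nose pliers is knocked away (moved more than 30 mm) (distance of long_nose from where it was at the start of the episode above 0.03 m).
It fails at once if The small capacitor is knocked away (moved more than 30 mm) (distance of small_capacitor from where it was at the start of the episode above 0.03 m).
It also fails if it takes over 58 s, if anything falls off the work surface, if the arm or the gripper's body presses on something with over 40 N, if the wrist force passes 120 N, or if a joint passes its speed limit or range.

## Robot

A 6-joint arm with a two-finger parallel gripper is mounted at the origin on a cart in front of the work surface, level with it; the furniture and walls round the work are solid. World frame = base frame: x ahead of the robot, y to its left, z up, the work surface at z = 0. Lengths are in m, angles in rad, forces in N, time in s.
With the tool pointing down it reaches from about 0.375 to 0.9 m from the base axis. Payload 3.1 kg.
Tool frame: the origin (TCP) lies midway between the tips of the shut fingers; the grasp point (between the pads) lies 19 mm behind it; z points along the fingers, y is the line along which they close (so a half turn about z gives the same grasp; the last joint's range is limited). The gripper opens to 85 mm and grips with 20 to 120 N. Pads are 22 mm wide; open, the fingers measure 114 mm over their backs; the gripper's body (76 mm by 85 mm) begins 54 mm behind the grasp point. The pads swing forward as they close: fully open they stand 13 mm farther back than shut.
Start: joints at [1.129, 0.527, 1.433, -0, 1.181, -0.178], TCP at [0.163, 0.603, 0.231] pointing down, gripper open.
Joint ranges: [-3.08, 3.08], [-0.75, 2.2], [0.22, 2.44], [-1.43, 4.57], [0, 2.65], [-2.85, 2.85]. Speed limits (rad/s): [2.79, 2.79, 3.14, 3.14, 3.14, 3.14].

## Interface

Orientations are given as a unit quaternion [x, y, z, w].
In Python, from station import manip gives the robot as it stands.
- The arm moves only by the tool step_arm, never from a script. Its argument "targets" is text: rows parted by semicolons, each of 4 numbers parted by spaces: the shift along the tool's x, y, z in mm, then the turn about the tool's z in degrees. A call has 1 to 12 rows; each row is the pose to reach, as a shift and turn from the pose commanded when the call began, along the tool's axes at that moment; what a row does not reach only later rows make up. A row lasts 1/10 s, in which the tool goes at most 50 mm and 8.59 degrees, less where a joint would pass 70% of its speed; a pose out of reach is approached as far as the arm can. A call with a gripper value outside its range is refused whole. "gripper" is the closure, from 0 (fully open) to 1 (shut), set as the call begins (left out, the last holds). The fingers move at their own pace and stop on an object; "squeeze" is the grip in N (left out, the last holds). Time passes only in rows, so rows that repeat a pose let the fingers close. It gives the time, the measured TCP pose, the force, the opening and the grip force at its end, in the units of the state.
- manip.sense(): the state, without advancing time (a new reading comes with each control period).
- manip.snapshot(name): name is "scene" or "top" or "wrist"; returns the picture (400x640x3 uint8, red, green, blue); there is no depth.
- manip.get_calibration(name): a dict with "fov_y" (degrees; the focal length in pixels is half the picture's height over the tangent of half this angle, whatever the lens; pixels are square), "cx", "cy" (the principal point, pixels), "extrinsics" (4x4, takes a point from camera to world coordinates); the wrist camera has in their place "tool_from_camera" (4x4, takes a point from camera to tool coordinates, whose origin is the TCP and whose axes are the flange's). Camera axes: x right, y down, z forward; pixel columns grow to the right and rows downward; lengths in m; the calibration is good to about 2 mm. A picture is of the moment at which its call begins: read the wrist's pose just before it. get_calibration takes no time and is no camera call.
- manip.sign_off(): hands the job in; it is judged then, once.
Trained networks look in the newest picture that a camera, given by its name, has taken for a name from the list of things; names that differ only in an ending like _2 or _b are one class to them, and where a whole thing is asked for, a point or a joint stands for the part that bears it (a point fixed in the world has none). Each returns a list of dicts, best first, with "p" (0 to 1); they miss things now and then, are a little off and sometimes report something else, mostly with a low value. They report only what shows in the picture. A call takes as long as a camera call. They do not tell look-alikes from the thing itself.
- manip.recognise(camera, query): "position" ([column, row] in pixels, amid what is visible of it).
- manip.masks_of(camera, query): "pixels" (400x640 bool, what is visible of it) and "position" ([column, row] in pixels, amid what is visible of it).
- manip.mark_of(camera, query): "position" ([column, row] in pixels: a listed point, or the origin of a listed thing).
The state is a dict: "t": time; "q": joint angles; "qd": joint speeds; "tau": joint torques, N m; "tcp_pos": TCP position; "tool_rot": TCP orientation; "force": force on the tool from outside, world axes, zero at the start; "ft_torque": the same for the moment, N m; "finger_gap": opening from 0.0 (shut) to 1.0 (fully open); "gripper_force": force on a finger pad.
Only numpy, scipy, OpenCV 4.12 (cv2) and the standard library are available. Lean on these libraries where they do the work, as an engineer would, in place of code of your own. Each camera call takes 0.05 s, during which the arm holds its last target. There are 200 camera calls.

## Working session

There is one attempt and no reset: what is moved stays moved. The work goes in short steps, Python scripts to look and compute and a tool call to move; the robot and the scene stay as the last step left them, time stands still between calls to the robot, and variables do not carry over. Pictures are saved under pics/ and viewed, at most 10 in all, crops included, and the job is handed in when it is done.

Besides the shell and the picture viewer there is one more tool, called by a JSON object that holds its "op" and its "data", one argument or row to a line. step_arm: Moves the arm, as the interface text tells. Its arguments: {"type":"object","properties":{"targets":{"type":"string"},"gripper":{"type":"number"},"squeeze":{"type":"number"}},"required":["targets"]}

```bash
mkdir -p pics
cat > h.py <<'E'
import numpy as np, cv2
from station import manip
from scipy.spatial.transform import Rotation as R
def cam(n):
    c=manip.get_calibration(n); f=200/np.tan(np.radians(c["fov_y"])/2)
    if "extrinsics" in c: T=np.array(c["extrinsics"])
    else:
        s=manip.sense(); W=np.eye(4); W[:3,:3]=R.from_quat(s["tool_rot"]).as_matrix(); W[:3,3]=s["tcp_pos"]
        T=W@np.array(c["tool_from_camera"])
    return f,c["cx"],c["cy"],T
def ray(C,p):
    f,cx,cy,T=C; d=T[:3,:3]@np.array([(p[0]-cx)/f,(p[1]-cy)/f,1]); return T[:3,3],d
def at_z(C,p,z):
    o,d=ray(C,p); return o+d*(z-o[2])/d[2]
def proj(C,P):
    f,cx,cy,T=C; q=T[:3,:3].T@(np.array(P)-T[:3,3]); return np.array([f*q[0]/q[2]+cx,f*q[1]/q[2]+cy])
def save(n,name):
    im=manip.snapshot(n); cv2.imwrite(f"pics/{name}.png",cv2.cvtColor(im,cv2.COLOR_RGB2BGR)); return im
E
python3 - <<'E'
from h import *
a=save("scene","s0"); b=save("top","t0")
cv2.imwrite("pics/both.png",cv2.cvtColor(np.vstack([a,b]),cv2.COLOR_RGB2BGR)[:, :] if 0 else cv2.resize(cv2.cvtColor(np.vstack([a,b]),cv2.COLOR_RGB2BGR),(480,600)))
Z=dict(hood=0,slot_mouth=.06,rim=.09,terminal_a=.096,drive=0,stand=0,handle=.114,discharger=.028,flux_jar=0,screwdriver=0,long_nose=0,small_capacitor=0)
for c in("top","scene"):
    C=cam(c)
    print(c,C[:3],C[3].round(3).tolist())
    for q,z in Z.items():
        for r in manip.mark_of(c,q)[:3]:
            print(q,round(r["p"],2),np.round(r["position"],1),at_z(C,r["position"],z).round(4))
E
```

```text
top (np.float64(404.5779348672976), 319.26321992202077, 203.18081912631106) [[-0.014, -0.982, 0.187, 0.24], [-1.0, 0.016, 0.009, 0.304], [-0.012, -0.187, -0.982, 1.161], [0.0, 0.0, 0.0, 1.0]]
hood 0.84 [312.6 294.6] [0.2008 0.337  0.    ]
hood 0.71 [378.  180.9] [0.5253 0.1406 0.    ]
hood 0.69 [325.1 252.7] [0.3171 0.3    0.    ]
slot_mouth 0.86 [382.7 171.8] [0.5366 0.1349 0.06  ]
slot_mouth 0.74 [323.7 250.8] [0.3183 0.304  0.06  ]
slot_mouth 0.68 [323.7 149. ] [0.6064 0.2994 0.06  ]
rim 0.79 [324.1 153.1] [0.5846 0.2986 0.09  ]
rim 0.32 [328.3 144.4] [0.6095 0.2866 0.09  ]
terminal_a 0.67 [317.4 153.1] [0.583 0.317 0.096]
terminal_a 0.66 [329.8 145.4] [0.6045 0.2826 0.096 ]
drive 0.71 [320.7 157. ] [0.6016 0.3085 0.    ]
stand 0.85 [299.8 207.5] [0.4493 0.3717 0.    ]
stand 0.52 [340.3 208.7] [0.4439 0.2537 0.    ]
stand 0.47 [325.4 148.6] [0.6275 0.294  0.    ]
handle 0.83 [298.2 199. ] [0.4517 0.3692 0.114 ]
handle 0.73 [372.6 135.2] [0.6253 0.1661 0.114 ]
discharger 0.7 [300.  200.3] [0.4652 0.3694 0.028 ]
discharger 0.6 [296.1 204.7] [0.4526 0.3806 0.028 ]
flux_jar 0.51 [340.
[... 806 characters left out ...]
6.2] [0.5824 0.3064 0.09  ]
terminal_a 0.81 [256.1 240.2] [0.6176 0.2868 0.096 ]
terminal_a 0.73 [235.5 203.1] [0.5618 0.1672 0.096 ]
drive 0.63 [273.4 265.7] [0.5932 0.2997 0.    ]
drive 0.57 [204.2 255.7] [0.6655 0.1506 0.    ]
stand 0.56 [338.6 240.1] [0.4432 0.3735 0.    ]
handle 0.94 [335.8 205.1] [0.4504 0.3683 0.114 ]
discharger 0.56 [336.  232.9] [0.4499 0.3701 0.028 ]
discharger 0.27 [294.9 222.1] [0.4783 0.269  0.028 ]
flux_jar 0.61 [295.3 220.6] [0.4521 0.2465 0.    ]
flux_jar 0.33 [263.  240.9] [0.5517 0.2285 0.    ]
screwdriver 0.82 [348.2 285.9] [ 0.5403  0.4647 -0.    ]
long_nose 0.74 [399.6 264.3] [0.4241 0.5253 0.    ]
small_capacitor 0.5 [205.5 258.7] [0.6696 0.1601 0.    ]
```

View pics/t0.png

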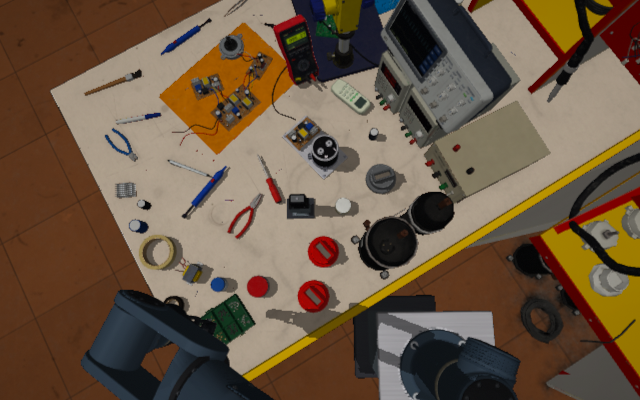

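View pics/s0.png

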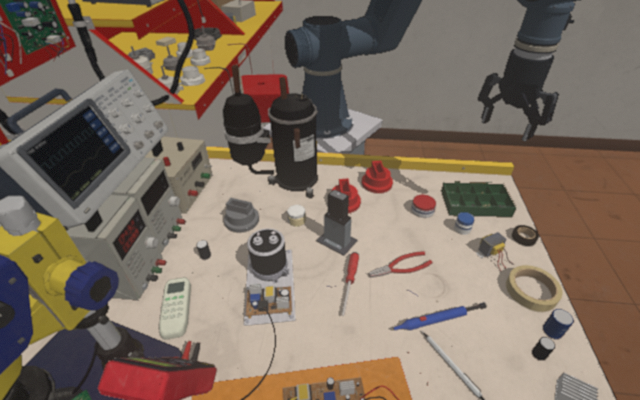

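Run:
```python
from h import *
T=cv2.imread("pics/t0.png"); S=cv2.imread("pics/s0.png")
a=cv2.resize(T[120:225,275:415],(800,600),interpolation=cv2.INTER_CUBIC); cv2.imwrite("pics/c1.png",a)
C=cam("scene");D=cam("top")
# black cylinders: base pixel in scene (nearest) and top pixel
for p in [(296,186),(245,160)]: print(at_z(C,p,0).round(3))
for p,q in [((294,107),(388,243)),((241,103),(432,212))]:
    o1,d1=ray(C,p);o2,d2=ray(D,q)
    A=np.stack([d1,-d2],1); t=np.linalg.lstsq(A,o2-o1,rcond=None)[0]; print("top",(o1+d1*t[0]).round(3),(o2+d2*t[1]).round(3))
s=manip.sense(); M=R.from_quat(s["tool_rot"]).as_matrix(); print(s["tcp_pos"],M.round(3).tolist(),s["q"])
print("tfc",np.round(manip.get_calibration("wrist")["tool_from_camera"],3).tolist(),manip.get_calibration("wrist")["fov_y"])
```

```text
[0.342 0.158 0.   ]
[ 0.334 -0.055  0.   ]
top [0.324 0.154 0.233] [0.322 0.157 0.233]
top [0.397 0.046 0.243] [0.391 0.054 0.24 ]
[0.16293855 0.60335949 0.23129838] [[-0.965, 0.261, -0.0], [0.261, 0.965, -0.0], [-0.0, -0.0, -1.0]] [ 1.12848627e+00  5.27520998e-01  1.43269718e+00 -1.17951526e-05
  1.18141413e+00 -1.78497098e-01]
tfc [[0.0, -0.963, -0.269, 0.069], [1.0, 0.0, -0.0, 0.001], [0.0, -0.269, 0.963, -0.142], [0.0, 0.0, 0.0, 1.0]] 59.61780128731234
```

View pics/c1.png

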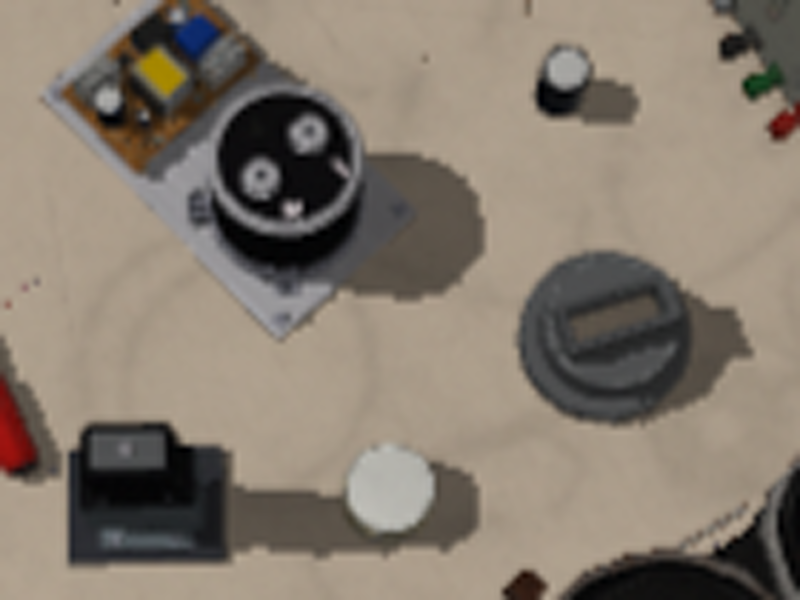

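Top view: grey hood at (381,178), which fits the description. Look-alikes are the red hoods at (323,250) and (313,296), both rejected. The can is at (323,152), the tool and stand at (299,203), the jar at (343,206) and the small capacitor at (374,134). The crop confirms a grey hood with its slot yawed about 19°; the chassis is at about 45°. I'm moving the wrist camera above the hood.

{"op": "step_arm", "data": {
  "targets": "-40 -30 -15 5;-80 -60 -30 10;-120 -90 -45 15;-160 -120 -60 20;-200 -150 -70 25;-240 -180 -70 30;-280 -210 -70 35;-320 -240 -70 40;-360 -270 -70 45;-400 -300 -70 50;-440 -330 -70 54;-476 -356 -70 56",
  "gripper": 0
}}

```text
t: 2.5
tcp_pos: [0.5281, 0.1368, 0.3016]
tool_rot: [0.582, 0.813, 0.0, 0.0]
force: [0.9, 0.5, 1.0]
finger_gap: 1.004
gripper_force: 0.0
```

{"op": "step_arm", "data": {
  "targets": "0 0 0 0;0 0 0 0;0 0 0 0"
}}

```text
t: 2.8
tcp_pos: [0.5262, 0.1393, 0.3011]
tool_rot: [0.581, 0.814, -0.0, -0.001]
force: [-0.8, 1.0, 0.2]
finger_gap: 0.999
gripper_force: 0.0
```

```bash
cat > m.py <<'E'
from h import *
import sys
def look(name,pts):
    C=cam("wrist"); im=save("wrist",name); s=manip.sense()
    print("tcp",np.round(s["tcp_pos"],4),"yaw_y",np.degrees(np.arctan2(*R.from_quat(s["tool_rot"]).as_matrix()[[1,0],1])).round(2),"t",round(s["t"],2))
    for q,z in pts.items():
        for r in manip.mark_of("wrist",q)[:2]:
            print(q,round(r["p"],2),np.round(r["position"],1),at_z(C,r["position"],z).round(4))
    return C,im
E
python3 - <<'E'
from m import *
C,im=look("w1",dict(hood=0,slot_mouth=.06,ledge=.012,rim=.09,terminal_a=.096))
E
```

```text
tcp [0.5261 0.1397 0.3012] yaw_y 18.97 t 2.85
hood 0.93 [310.2 163.9] [0.5245 0.1347 0.    ]
slot_mouth 0.87 [312.1 175.8] [0.528  0.1322 0.06  ]
ledge 0.6 [314.9 166.7] [0.5307 0.1351 0.012 ]
ledge 0.19 [443.3  42.3] [0.6221 0.3177 0.012 ]
rim 0.73 [440.9  41.6] [0.5983 0.2972 0.09  ]
terminal_a 0.92 [442.8  25.9] [0.5928 0.3081 0.096 ]
terminal_a 0.88 [453.3  59.2] [0.6138 0.2856 0.096 ]
```

View pics/w1.png

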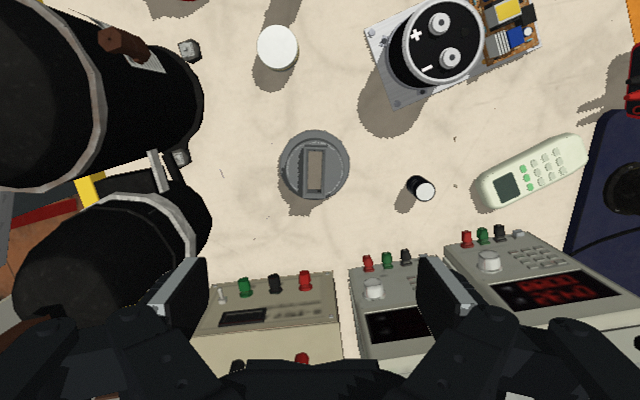

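Wrist view: grey hood at (314,165), slot nearly vertical in the image at (315,170); can at (440,40), with terminals at (443,26) and (453,59). Next I'm measuring the slot yaw.

Run:
```python
from m import *
C=cam("wrist"); im=cv2.imread("pics/w1.png")
sub=im[135:205,285:345].astype(int); 
sat=sub.max(2)-sub.min(2); m=((sat>25)&(sub[:,:,2]>90)).astype(np.uint8)
n,l,st,c=cv2.connectedComponentsWithStats(m)
for i in range(1,n):
    if st[i,4]>60: print(st[i],c[i])
k=l[170-135,313-285]; print("lab",k)
ys,xs=np.nonzero(l==k); r=cv2.minAreaRect(np.stack([xs+285,ys+135],1).astype(np.float32)); b=cv2.boxPoints(r); print(r)
W=np.array([at_z(C,p,.05) for p in b]); 
for i in range(4):
    d=W[(i+1)%4]-W[i]; print(np.linalg.norm(d).round(4),np.degrees(np.arctan2(d[1],d[0])).round(1))
print(W.mean(0))
h=max(manip.masks_of("wrist","hood"),key=lambda r:r["p"]); ys,xs=np.nonzero(h["pixels"]); print(h["p"],xs.min(),xs.max(),ys.min(),ys.max())
r=cv2.fitEllipse(max(cv2.findContours(h["pixels"].astype(np.uint8),0,1)[0],key=len)); print(r, at_z(C,r[0],.012),at_z(C,r[0],.02))
T=[at_z(C,p,.096) for p in([442.8,25.9],[453.3,59.2])]; print("term mid",(T[0]+T[1])/2,np.degrees(np.arctan2(T[0][1]-T[1][1],T[0][0]-T[1][0])))
print("tcp axis px",proj(C,[.5261,.1397,.06]))
```

```text
[ 35  49  25  21 244] [51.12704918 62.98360656]
lab 0
((314.5, 169.5), (69.0, 59.0), 90.0)
0.0656 19.0
0.0799 -69.6
0.0693 -161.0
0.0799 107.8
[0.52999833 0.13728313 0.05      ]
0.91 279 348 130 199
((313.7806091308594, 164.3140411376953), (68.9070816040039, 69.16777038574219), 8.902498245239258) [0.52916504 0.13770021 0.012     ] [0.52869177 0.1389586  0.02      ]
term mid [0.60394934 0.29735707 0.096     ] 133.11537484773868
tcp axis px [311.95772074 168.92628367]
```

Run:
```python
from m import *
C=cam("wrist"); im=cv2.imread("pics/w1.png")
sub=im[135:205,285:345].astype(int)
d=sub[:,:,2]-sub[:,:,0]; print(sub[35,20:42].tolist()[::3])
m=((d>12)).astype(np.uint8); n,l,st,c=cv2.connectedComponentsWithStats(m)
k=l[35,30]; print(st[k],c[k]+[285,135])
ys,xs=np.nonzero(l==k); r=cv2.minAreaRect(np.stack([xs+285,ys+135],1).astype(np.float32)); b=cv2.boxPoints(r); print(r)
W=np.array([at_z(C,p,.058) for p in b])
for i in range(4):
    e=W[(i+1)%4]-W[i]; print(np.linalg.norm(e).round(4),np.degrees(np.arctan2(e[1],e[0])).round(1))
print(W.mean(0))
```

```text
[[101, 103, 101], [92, 105, 110], [105, 120, 128], [106, 121, 129], [104, 117, 126], [104, 119, 128], [86, 88, 86], [113, 117, 113]]
[ 23  16  14  38 512] [314.30859375 169.38867188]
((314.5, 169.5), (37.0, 13.0), 90.0)
0.0143 19.0
0.0419 -70.6
0.0148 -161.0
0.0419 108.8
[0.52932891 0.13920702 0.058     ]
```

{"op": "step_arm", "data": {
  "targets": "0 1 40 0;0 2 80 0;0 2 120 0;0 2 160 0;0 2 195 0;0 2 220 0;0 2 240 0;0 2 252 0;0 2 259 0;0 2 260 0;0 2 260 0"
}}

```text
t: 4.25
tcp_pos: [0.5296, 0.1395, 0.0419]
tool_rot: [0.581, 0.814, 0.0, 0.001]
force: [-0.6, -0.0, -0.2]
finger_gap: 0.997
gripper_force: 0.0
```

{"op": "step_arm", "data": {
  "targets": "0 0 0 0;0 0 0 0;0 0 0 0;0 0 0 0;0 0 0 0;0 0 0 0;0 0 0 0;0 0 0 0",
  "gripper": 1,
  "squeeze": 40
}}

```text
t: 5.05
tcp_pos: [0.5293, 0.1393, 0.0419]
tool_rot: [0.582, 0.814, 0.0, 0.0]
force: [-0.0, -0.4, 5.0]
finger_gap: 0.293
gripper_force: 40.0
```

{"op": "step_arm", "data": {
  "targets": "0 0 -15 0;0 0 -40 0;0 0 -75 0;5 20 -110 -4;10 40 -145 -8;15 60 -175 -12;20 80 -200 -16;25 100 -208 -20;30 120 -208 -24;34 134 -208 -24;34 134 -208 -24;34 134 -208 -24"
}}

```text
t: 6.25
tcp_pos: [0.6437, 0.2146, 0.2481]
tool_rot: [0.4, 0.917, -0.001, -0.001]
force: [0.1, -0.0, -1.9]
finger_gap: 0.297
gripper_force: 39.3
```

Run:
```python
from m import *
C,im=look("w2",dict(rim=.09,terminal_a=.096,drive=0,slot_mouth=.268,hood=.208))
for r in manip.masks_of("wrist","terminal_a")[:2]:
    p=r["pixels"].astype(np.uint8); e=cv2.moments(p,True); c=(e["m10"]/e["m00"],e["m01"]/e["m00"]); print(r["p"],e["m00"],np.round(c,1),at_z(C,c,.096))
print(manip.sense()["finger_gap"],manip.sense()["gripper_force"])
```

```text
tcp [0.6435 0.2144 0.2483] yaw_y 42.88 t 6.3
rim 0.94 [344.9  79.9] [0.6026 0.298  0.09  ]
terminal_a 0.94 [347.2  54.8] [0.5908 0.3119 0.096 ]
terminal_a 0.64 [342.2  96.9] [0.61   0.2865 0.096 ]
drive 0.63 [337.5  84.2] [0.6016 0.299  0.    ]
drive 0.19 [192.8  17.3] [0.4495 0.2455 0.    ]
slot_mouth 0.92 [310.4 294.7] [0.6452 0.2127 0.268 ]
hood 0.79 [307.9 236.2] [0.643  0.2124 0.208 ]
0.83 17950.0 [377.6  81. ] [0.62224084 0.31446985 0.096     ]
0.290912835563458 39.3496710062027
```

View pics/w2.png

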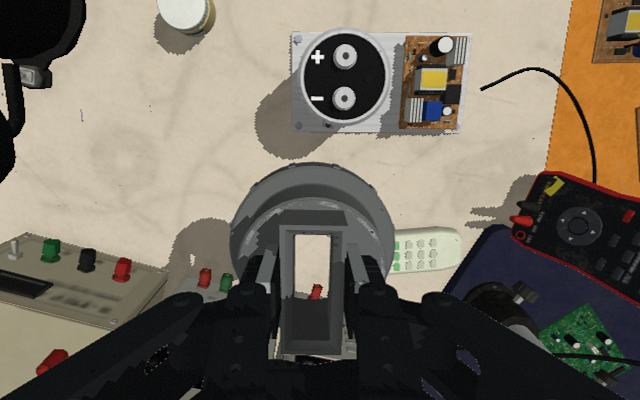

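Run:
```python
from m import *
C=cam("wrist"); im=cv2.imread("pics/w2.png"); g=cv2.cvtColor(im,6)
m=(g>100).astype(np.uint8); n,l,st,c=cv2.connectedComponentsWithStats(m)
T=[]
for i in range(n):
    if 320<c[i][0]<370 and 40<c[i][1]<115 and st[i,4]>60: print(st[i],c[i]); 
for (u,v) in ((345,56),(344,98)):
    s=np.zeros_like(m); s[v-17:v+18,u-17:u+18]=m[v-17:v+18,u-17:u+18]
    k=max(cv2.findContours(s,0,1)[0],key=cv2.contourArea); x,y,w,h=cv2.boundingRect(k); p,r=cv2.minEnclosingCircle(k); print(p,r,(x,y,w,h)); T.append(at_z(C,p,.096))
print(T,(T[0]+T[1])/2,np.linalg.norm(T[0]-T[1]),np.degrees(np.arctan2(T[0][1]-T[1][1],T[0][0]-T[1][0])))
# hood: shroud mouth edges
row=lambda v: np.round(im[v,270:360].mean(1)).astype(int)
print(row(250).tolist()); print(g[215:370,313][::2].tolist())
print(proj(C,[.6435,.2144,.2665]),C[:3])
P=np.array(T).mean(0); s=manip.sense(); M=R.from_quat(s["tool_rot"]).as_matrix(); print("can in tool",M.T@(P-s["tcp_pos"]))
```

```text
[334  44  23  25 406] [345.00492611  55.49507389]
[333  87  23  23 378] [343.95767196  97.62698413]
(344.77777099609375, 56.0) 12.425186157226562 (334, 44, 23, 25)
(343.9785461425781, 97.83993530273438) 11.561945915222168 (333, 87, 23, 23)
[array([0.59129518, 0.31020408, 0.096     ]), array([0.61291416, 0.28715124, 0.096     ])] [0.60210467 0.29867766 0.096     ] 0.03160401616184572 133.16155493739097
[73, 55, 55, 59, 58, 61, 64, 42, 6, 73, 105, 102, 101, 98, 96, 92, 89, 88, 85, 87, 86, 88, 73, 56, 71, 163, 198, 192, 193, 191, 191, 194, 193, 195, 196, 195, 195, 196, 200, 197, 193, 193, 190, 192, 192, 193, 194, 196, 194, 195, 194, 192, 193, 194, 194, 195, 195, 195, 197, 165, 86, 41, 46, 63, 72, 73, 73, 71, 73, 72, 72, 83, 99, 101, 103, 104, 89, 87, 93, 92, 93, 93, 94, 93, 94, 95, 94, 93, 91, 97]
[58, 57, 58, 55, 56, 84, 101, 104, 72, 72, 193, 196, 193, 198, 201, 199, 198, 194, 195, 198, 197, 198, 197, 197, 196, 198, 196, 192, 195, 193, 185, 182, 187, 189, 146, 134, 23, 43, 64, 72, 71, 65, 44, 37, 35, 39, 37, 38, 37, 40, 36, 37, 35, 37, 38, 37, 36, 33, 38, 38, 36, 35, 34, 58, 54, 53, 51, 50, 51, 53, 163, 12, 4, 11, 26, 15, 14, 13]
[308.91101427 284.19135659] (np.float64(349.09392576103886), 311.95888165495097, 201.7039166691347)
can in tool [0.09051771 0.02615118 0.15348748]
```

Run:
```python
from m import *
C=cam("wrist"); s=manip.sense(); M=R.from_quat(s["tool_rot"]).as_matrix(); t=np.array(s["tcp_pos"])
for z in (-.0181,):
  for x in (-.029,-.024,0,.024,.029): print(x,proj(C,t+M@[x,0,z]).round(1))
for x in(.029,-.029): print("bottom of shroud",x,proj(C,t+M@[x,0,.002]).round(1))
for x in (.044,-.044): print("skirt low",x,proj(C,t+M@[x,0,.0419]).round(1),"skirt top",proj(C,t+M@[x,0,.0279]).round(1))
im=cv2.imread("pics/w2.png")[155:365,225:400]; cv2.imwrite("pics/c2.png",cv2.resize(im,None,fx=2.8,fy=2.8,interpolation=2))
```

```text
-0.029 [311.1 349. ]
-0.024 [311.1 338.7]
0 [311.  286.9]
0.024 [311.  229.9]
0.029 [311.  217.4]
bottom of shroud 0.029 [311.2 202.7]
bottom of shroud -0.029 [311.2 320.4]
skirt low 0.044 [311.4 154.9] skirt top [311.3 158.9]
skirt low -0.044 [311.4 302.3] skirt top [311.3 316.1]
```

View pics/c2.png

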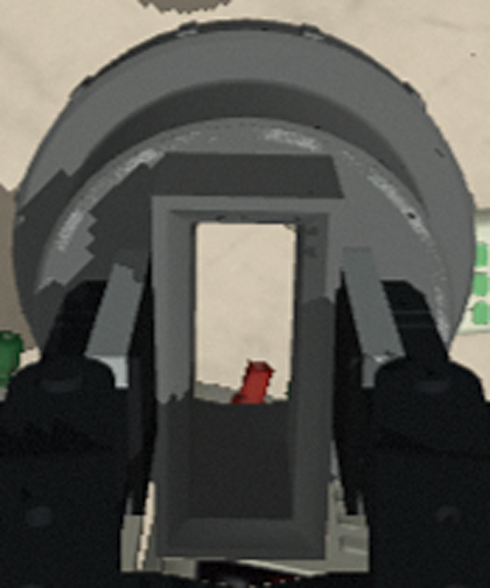

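{"op": "step_arm", "data": {
  "targets": "25 7 0 0;50 14 10 0;75 21 25 0;93 26 50 0;93 26 75 0;93 26 92 0;93 26 98 0;93 26 98 0;93 26 98 0"
}}

```text
t: 7.5
tcp_pos: [0.6015, 0.3007, 0.1524]
tool_rot: [0.4, 0.917, 0.001, 0.001]
force: [0.4, -0.8, -0.4]
finger_gap: 0.294
gripper_force: 39.3
```

Run:
```python
from m import *
C,im=look("w3",dict(slot_mouth=.17))
D=cam("top");S=cam("scene"); a=save("top","t3"); b=save("scene","s3")
o=[]
for C,n in((D,"top"),(S,"scene")):
    for q,z in dict(slot_mouth=.166,hood=.106,drive=0).items():
        for r in manip.mark_of(n,q)[:3]: print(n,q,round(r["p"],2),np.round(r["position"],1),at_z(C,r["position"],z).round(4))
a=cv2.cvtColor(a,4)[95:195,265:385]; b=cv2.cvtColor(b,4)[150:300,190:340]
cv2.imwrite("pics/c3.png",np.hstack([cv2.resize(im[:,:,::-1][0:300,150:470],(320,300)),cv2.resize(b,(400,300),interpolation=2)]))
```

```text
tcp [0.6017 0.3008 0.1527] yaw_y 42.87 t 7.55
slot_mouth 0.87 [310.3 295.6] [0.604  0.2974 0.17  ]
top slot_mouth 0.41 [322.8 135.3] [0.6082 0.3016 0.166 ]
top hood 0.47 [322.2 145. ] [0.6026 0.3035 0.106 ]
top drive 0.59 [318.3 156.8] [0.6023 0.3156 0.    ]
scene slot_mouth 0.94 [378.7 166. ] [0.3345 0.4036 0.166 ]
scene slot_mouth 0.56 [259.5 212.4] [0.6031 0.2941 0.166 ]
scene slot_mouth 0.55 [343.5 185.5] [0.4389 0.379  0.166 ]
scene hood 0.74 [348.5 202.6] [0.4194 0.3814 0.106 ]
scene hood 0.71 [375.2 183. ] [0.3228 0.3938 0.106 ]
scene hood 0.68 [274.8 265.3] [0.6493 0.3679 0.106 ]
scene drive 0.8 [272.5 269.9] [0.6032 0.3061 0.    ]
```

View pics/c3.png

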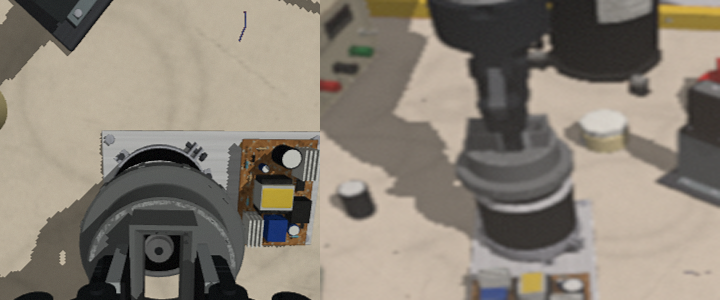

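Run:
```python
from m import *
C=cam("wrist"); g=cv2.cvtColor(cv2.imread("pics/w3.png"),6)
s=g[232:272,294:328]
for v in range(236,270,4): print(v,g[v,280:345:2].tolist())
m=np.zeros_like(g); m[232:272,296:324]=g[232:272,296:324]>105
k=max(cv2.findContours(m,0,1)[0],key=cv2.contourArea); p,r=cv2.minEnclosingCircle(k); print(p,r,cv2.boundingRect(k))
t=manip.sense(); M=R.from_quat(t["tool_rot"]).as_matrix(); print(M.T@(at_z(C,p,.096)-t["tcp_pos"]))
```

```text
236 [88, 90, 84, 77, 77, 76, 69, 21, 4, 49, 91, 92, 87, 71, 67, 63, 68, 78, 76, 56, 17, 5, 1, 10, 4, 30, 40, 56, 60, 55, 63, 80, 90]
240 [91, 88, 85, 78, 79, 75, 70, 42, 94, 95, 71, 82, 87, 91, 88, 87, 85, 83, 55, 59, 73, 32, 9, 11, 3, 33, 40, 62, 51, 62, 60, 78, 88]
244 [91, 86, 85, 79, 76, 73, 68, 54, 91, 86, 88, 91, 91, 89, 88, 86, 89, 87, 89, 87, 57, 73, 9, 3, 11, 36, 43, 63, 61, 64, 63, 85, 88]
248 [89, 90, 84, 79, 75, 75, 65, 57, 90, 89, 87, 90, 84, 35, 29, 25, 69, 87, 88, 88, 84, 68, 14, 4, 6, 36, 41, 62, 64, 62, 62, 88, 88]
252 [92, 88, 85, 79, 77, 77, 67, 44, 90, 88, 88, 89, 73, 25, 27, 27, 43, 88, 87, 87, 87, 48, 8, 4, 5, 33, 45, 63, 63, 63, 62, 86, 89]
256 [94, 86, 84, 76, 78, 76, 66, 47, 5, 77, 85, 88, 88, 91, 88, 88, 90, 88, 88, 87, 32, 9, 6, 11, 7, 38, 45, 64, 63, 65, 60, 89, 89]
260 [68, 94, 84, 82, 76, 77, 66, 42, 6, 5, 17, 79, 92, 89, 87, 86, 88, 92, 34, 7, 8, 10, 11, 4, 4, 40, 50, 58, 51, 51, 66, 91, 64]
264 [69, 88, 83, 79, 76, 77, 64, 41, 4, 6, 4, 11, 7, 9, 9, 6, 11, 6, 8, 9, 5, 8, 8, 12, 6, 45, 44, 49, 50, 49, 48, 46, 33]
268 [69, 89, 87, 80, 79, 77, 67, 36, 1, 8, 7, 8, 10, 6, 11, 9, 5, 6, 6, 9, 2, 4, 1, 62, 76, 40, 46, 50, 50, 49, 50, 48, 34]Traceback (most recent call last):
  File "<stdin>", line 6, in <module>
ValueError: max() iterable argument is empty
```

Run:
```python
from m import *
C=cam("wrist"); t=manip.sense(); M=R.from_quat(t["tool_rot"]).as_matrix()
for p in((308.5,249.5),(311.5,249.5)): print((M.T@(at_z(C,p,.096)-t["tcp_pos"])).round(4))
```

```text
[-0.0159 -0.0018  0.0555]
[-0.0159  0.      0.0555]
```

{"op": "step_arm", "data": {
  "targets": "2 -2 3 0;2 -2 8 0;2 -2 13 0;2 -2 18 0;2 -2 22 0;2 -2 25 0;2 -2 25 0"
}}

```text
t: 8.7
tcp_pos: [0.5974, 0.3007, 0.1256]
tool_rot: [0.4, 0.917, -0.0, -0.0]
force: [-0.1, -0.5, -1.7]
finger_gap: 0.296
gripper_force: 39.3
```

{"op": "step_arm", "data": {
  "targets": "0 1 0 0;0 1 2 0;0 1 4 0;0 1 5 0;0 1 6 0;0 1 6 0"
}}

```text
t: 9.3
tcp_pos: [0.5983, 0.3014, 0.1201]
tool_rot: [0.4, 0.917, -0.0, -0.0]
force: [0.6, 0.2, -1.1]
finger_gap: 0.298
gripper_force: 39.3
```

{"op": "step_arm", "data": {
  "targets": "0 0 1 0;0 0 1 0;0 0 1.5 0;0 0 2 0;0 0 2 0"
}}

```text
t: 9.8
tcp_pos: [0.5985, 0.3015, 0.1199]
tool_rot: [0.4, 0.917, 0.0, 0.0]
force: [-3.1, -0.1, 7.4]
finger_gap: 0.292
gripper_force: 40.4
```

{"op": "step_arm", "data": {
  "targets": "0 0 -1 0;0 0 -1 0;0 0 -1 0;0 0 -1 0;0 0 -1 0;0 0 -1 0;0 0 -1 0;0 0 -1 0",
  "gripper": 0
}}

```text
t: 10.6
tcp_pos: [0.5985, 0.3015, 0.1193]
tool_rot: [0.4, 0.917, -0.0, -0.0]
force: [-0.2, -0.5, -0.4]
finger_gap: 1.001
gripper_force: 0.0
```

{"op": "step_arm", "data": {
  "targets": "0 0 -15 0;0 0 -40 0;0 0 -80 0;0 0 -120 0;0 0 -155 0;0 0 -180 0;0 0 -180 0;0 0 -180 0"
}}

```text
t: 11.4
tcp_pos: [0.5984, 0.3015, 0.3005]
tool_rot: [0.4, 0.917, 0.001, 0.001]
force: [-0.6, 0.4, -1.0]
finger_gap: 0.998
gripper_force: 0.0
```

Run:
```python
from m import *
C,im=look("w4",dict(slot_mouth=.138,hood=.078,handle=.114,terminal_a=.096))
```

```text
tcp [0.5977 0.3012 0.2989] yaw_y 42.89 t 11.45
slot_mouth 0.85 [308.4 187.4] [0.598 0.298 0.138]
hood 0.84 [308.5 175.2] [0.5983 0.297  0.078 ]
terminal_a 0.82 [309.9 194.4] [0.6106 0.2861 0.096 ]
terminal_a 0.55 [313.4 166.6] [0.5936 0.3096 0.096 ]
```

View pics/w4.png

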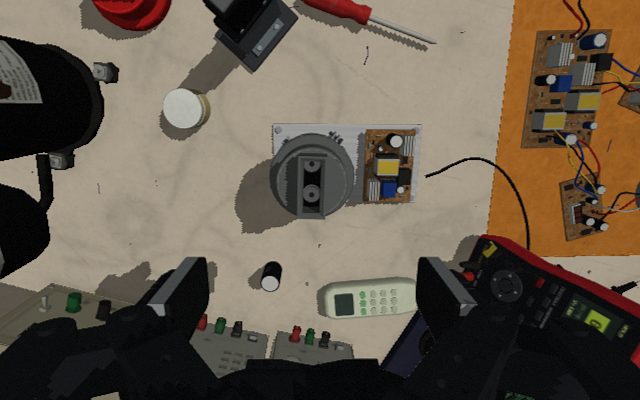

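Wrist view: the hood sits on the can with both terminals visible through the slot at (312,166) and (311,194), and the chassis looks level. The stand and tool are at the top, around (250,25). Next is the tool.

{"op": "step_arm", "data": {
  "targets": "15 -6 0 5;40 -16 0 11;65 -26 0 18;90 -36 0 25;115 -46 0 32;135 -54 0 38;149 -60 0 43;149 -60 0 43;149 -60 0 43"
}}

```text
t: 12.55
tcp_pos: [0.4533, 0.3698, 0.2989]
tool_rot: [0.707, 0.707, -0.0, 0.0]
force: [0.7, 0.4, -1.0]
finger_gap: 1.001
gripper_force: 0.0
```

Run:
```python
from m import *
C,im=look("w5",dict(handle=.114,stand=0,discharger=.028,nose_end=.028))
for q in("discharger","stand"):
    h=manip.masks_of("wrist",q)
    for r in h[:1]:
        p=r["pixels"].astype(np.uint8); k=max(cv2.findContours(p,0,1)[0],key=cv2.contourArea); a=cv2.minAreaRect(k); print(q,r["p"],a,[at_z(C,b,.148).round(4).tolist() for b in cv2.boxPoints(a)])
t=manip.sense(); M=R.from_quat(t["tool_rot"]).as_matrix()
print("tcp axis at z .148",proj(C,[*t["tcp_pos"][:2],.148]))
cv2.imwrite("pics/c5.png",cv2.resize(im[90:270,200:440,::-1],None,fx=3,fy=3,interpolation=2))
```

```text
tcp [0.4538 0.3696 0.2989] yaw_y -0.04 t 12.6
handle 0.93 [304.5 180. ] [0.4452 0.3692 0.114 ]
handle 0.74 [305.7 160.7] [0.4465 0.3878 0.114 ]
discharger 0.69 [307.4 163.2] [0.4469 0.3711 0.028 ]
stand 0.89 ((306.0, 158.5), (63.0, 48.0), 90.0) [[0.4277, 0.421, 0.148], [0.4672, 0.421, 0.148], [0.468, 0.3677, 0.148], [0.4265, 0.3677, 0.148]]
tcp axis at z .148 [313.47926993 187.9778212 ]
```

View pics/c5.png

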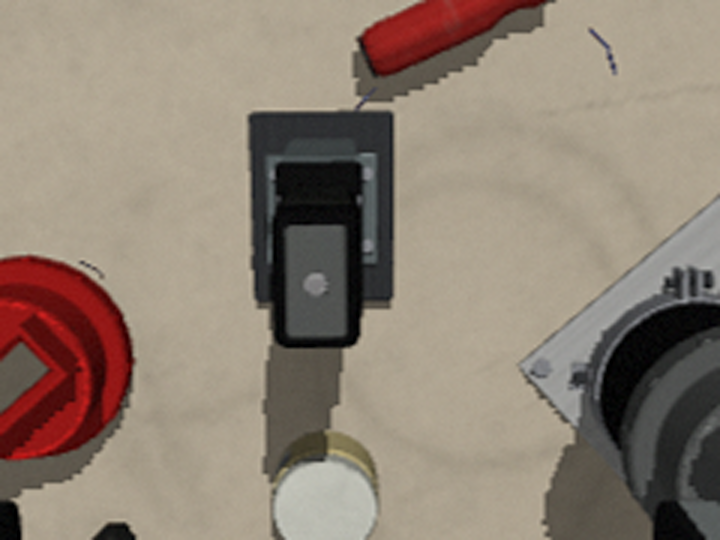

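Crop: black handle with grey cap, its bolt at full-image px (305,185), sitting upright in the stand and aligned with the tool axes. The red hood is on the left and the jar is below.

{"op": "step_arm", "data": {
  "targets": "2 -4 20 0;2.5 -7.5 50 0;2.5 -7.5 90 0;2.5 -7.5 130 0;2.5 -7.5 165 0;2.5 -7.5 190 0;2.5 -7.5 202 0;2.5 -7.5 204 0;2.5 -7.5 204 0"
}}

```text
t: 13.8
tcp_pos: [0.4464, 0.3726, 0.0959]
tool_rot: [0.708, 0.706, 0.001, 0.0]
force: [-0.0, -0.3, -0.3]
finger_gap: 0.999
gripper_force: 0.0
```

{"op": "step_arm", "data": {
  "targets": "0 0 0 0;0 0 0 0;0 0 0 0;0 0 0 0;0 0 0 0;0 0 0 0;0 0 0 0;0 0 0 0",
  "gripper": 1,
  "squeeze": 70
}}

```text
t: 14.6
tcp_pos: [0.4461, 0.3726, 0.0961]
tool_rot: [0.708, 0.706, 0.001, 0.0]
force: [-0.1, -0.8, 5.1]
finger_gap: 0.298
gripper_force: 68.6
```

{"op": "step_arm", "data": {
  "targets": "0 0 -15 0;0 0 -50 0;0 0 -95 0;0 0 -140 0;-5 10 -180 -3;-20 40 -204 -10;-40 75 -204 -18;-60 110 -204 -26;-80 145 -204 -34;-100 175 -204 -41;-108 186 -204 -43;-108 186 -204 -43"
}}

```text
t: 15.8
tcp_pos: [0.6327, 0.2619, 0.2976]
tool_rot: [0.401, 0.916, -0.001, -0.001]
force: [-0.8, -0.4, -0.4]
finger_gap: 0.297
gripper_force: 70.5
```

{"op": "step_arm", "data": {
  "targets": "0 0 0 0;0 0 0 0"
}}

```text
t: 16.0
tcp_pos: [0.63, 0.2649, 0.2989]
tool_rot: [0.399, 0.917, -0.0, -0.001]
force: [-0.6, 0.5, -1.4]
finger_gap: 0.301
gripper_force: 70.5
```

Run:
```python
from m import *
C,im=look("w6",dict(slot_mouth=.138,hood=.078,terminal_a=.096,handle=.318,nose_end=.232))
s=manip.sense();M=R.from_quat(s["tool_rot"]).as_matrix();t=np.array(s["tcp_pos"])
for x in(.028,-.028): print("collar",x,proj(C,t+M@[x,0,.012]).round(1))
for x in(.021,-.021): print("handle top",x,proj(C,t+M@[x,0,-.048]).round(1))
```

```text
tcp [0.6301 0.265  0.2992] yaw_y 42.95 t 16.05
slot_mouth 0.89 [312.6 133.7] [0.5994 0.2987 0.138 ]
hood 0.59 [314.  127.5] [0.5994 0.3007 0.078 ]
terminal_a 0.92 [312.2 150.3] [0.6123 0.2842 0.096 ]
terminal_a 0.63 [317.  113.5] [0.5917 0.3131 0.096 ]
nose_end 0.71 [312.8 133. ] [0.5941 0.3045 0.232 ]
collar 0.028 [312.3 201.1]
collar -0.028 [312.2 309. ]
handle top 0.021 [312.1 277.7]
handle top -0.021 [312.  393.2]
```

View pics/w6.png

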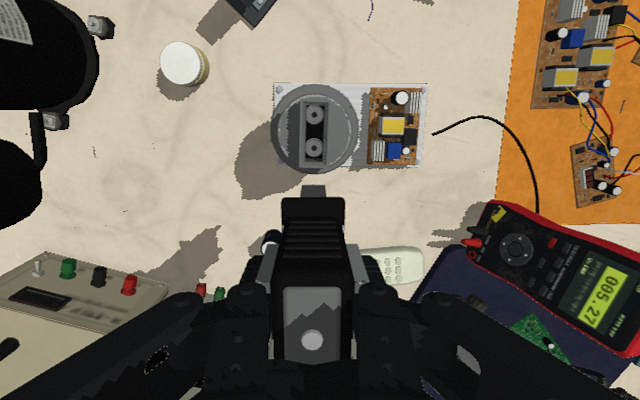

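Run:
```python
from m import *
C=cam("wrist")
s=manip.sense();M=R.from_quat(s["tool_rot"]).as_matrix();t=np.array(s["tcp_pos"])
im=cv2.imread("pics/w6.png"); g=cv2.cvtColor(im,6)
print("nose edge",proj(C,t+M@[.023,0,.064]).round(1),proj(C,t+M@[.020,0,.068]).round(1),"y",proj(C,t+M@[.02,.007,.064]).round(1),proj(C,t+M@[.02,-.007,.064]).round(1))
print("slot",(M.T@(at_z(C,(313.5,133),.138)-t)).round(4),(M.T@(at_z(C,(312.6,133.7),.138)-t)).round(4))
print("h .078",(M.T@(at_z(C,(314,127.5),.078)-t)).round(4))
a=im[85:215,255:375]; cv2.imwrite("pics/c6.png",cv2.resize(a,None,fx=4.6,fy=4.6,interpolation=2))
print("known hood tool-y via release tcp",(M.T@(np.array([.5985,.3015,.12])-t)).round(4))
```

```text
nose edge [311.5 184.4] [311.5 187.7] y [323.  189.2] [299.9 189.2]
slot [0.046  0.0015 0.1616] [0.0454 0.0008 0.1616]
h .078 [0.0468 0.0023 0.2216]
known hood tool-y via release tcp [0.0491 0.0014 0.1796]
```

View pics/c6.png

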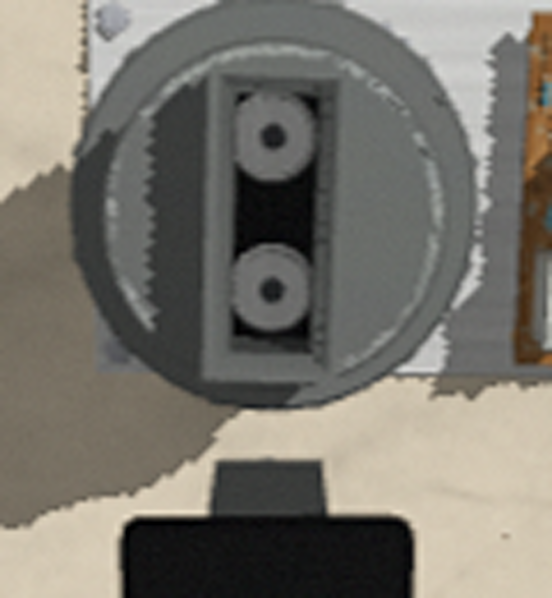

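{"op": "step_arm", "data": {
  "targets": "15 0.5 0 0.5;30 1 5 1;42 1 20 1.4;45 1 40 1.4;45 1 55 1.4;45 1 65 1.4;45 1 65 1.4;45 1 65 1.4"
}}

```text
t: 17.1
tcp_pos: [0.6015, 0.2981, 0.2346]
tool_rot: [0.411, 0.912, 0.0, 0.0]
force: [0.7, -0.6, -0.9]
finger_gap: 0.295
gripper_force: 70.5
```

Run:
```python
from m import *
C,im=look("w7",dict(slot_mouth=.138))
s=manip.sense();M=R.from_quat(s["tool_rot"]).as_matrix();t=np.array(s["tcp_pos"])
print(proj(C,t+M@[.028,0,.012]).round(1),"mouth edge x29",proj(C,t+M@[.029,0,t[2]-.138]),proj(C,t+M@[0.029,.013,t[2]-.138]),proj(C,t+M@[0.029,-.013,t[2]-.138]))
sc=save("scene","s7"); S=cam("scene"); p=proj(S,[t[0],t[1],.15]).astype(int); print(p)
a=cv2.resize(im[130:230,250:380,::-1],(520,400),interpolation=2); b=cv2.resize(sc[p[1]-50:p[1]+50,p[0]-35:p[0]+35,::-1],(280,400),interpolation=2)
cv2.imwrite("pics/c7.png",np.hstack([a,b]))
```

```text
tcp [0.602  0.298  0.2352] yaw_y 41.49 t 17.15
slot_mouth 0.84 [309.7 205.6] [0.6004 0.2973 0.138 ]
slot_mouth 0.74 [243.6  11.8] [0.4875 0.3637 0.138 ]
[312.3 200.7] mouth edge x29 [312.47071409 166.42803223] [331.28003172 166.44866416] [293.66566521 166.40740499]
[262 218]
```

View pics/c7.png

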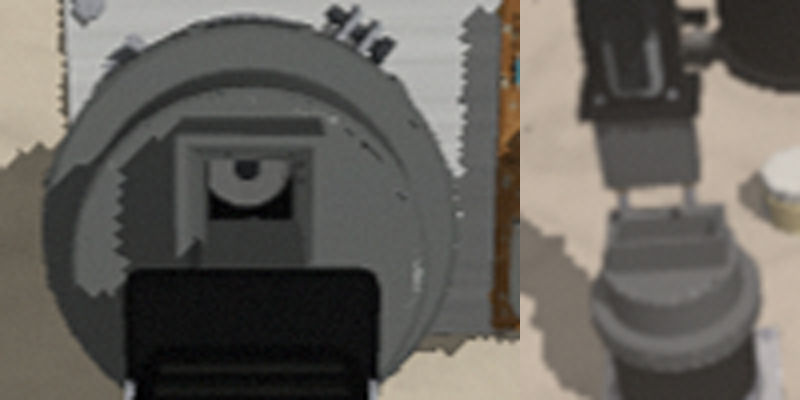

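Crop: the slot is centred under the nose and square to it. The scene inset shows both tips just above the mouth. I'm lowering it gently.

{"op": "step_arm", "data": {
  "targets": "0 0 8 0;0 0 16 0;0 0 22 0;0 0 27 0;0 0 31 0;0 0 34 0;0 0 36 0;0 0 36 0"
}}

```text
t: 18.05
tcp_pos: [0.6014, 0.2979, 0.1982]
tool_rot: [0.411, 0.912, 0.0, -0.0]
force: [-0.3, 0.3, -0.6]
finger_gap: 0.295
gripper_force: 70.5
```

{"op": "step_arm", "data": {
  "targets": "0 0 4 0;0 0 8 0;0 0 11 0;0 0 14 0;0 0 16 0;0 0 16 0"
}}

```text
t: 18.65
tcp_pos: [0.6014, 0.2974, 0.1818]
tool_rot: [0.411, 0.912, -0.0, -0.0]
force: [-1.1, 0.4, -1.1]
finger_gap: 0.298
gripper_force: 70.5
```

{"op": "step_arm", "data": {
  "targets": "0 0 1 0;0 0 2 0;0 0 3 0;0 0 4 0;0 0 5 0;0 0 6 0;0 0 7 0;0 0 7 0;0 0 7 0"
}}

```text
t: 19.55
tcp_pos: [0.6018, 0.2976, 0.1757]
tool_rot: [0.411, 0.912, 0.0, 0.0]
force: [-1.7, -0.1, 4.8]
finger_gap: 0.299
gripper_force: 71.4
```

{"op": "step_arm", "data": {
  "targets": "0 0 0.7 0;0 0 1.5 0;0 0 1.5 0;0 0 1.5 0;0 0 1.5 0;0 0 1.5 0"
}}

```text
t: 20.15
tcp_pos: [0.6018, 0.2977, 0.1742]
tool_rot: [0.411, 0.912, 0.0, 0.0]
force: [-2.0, 0.2, 5.4]
finger_gap: 0.296
gripper_force: 71.5
```

Run:
```python
from m import *
C,im=look("w8",dict(slot_mouth=.138,hood=.078))
f=[manip.sense()["force"]]
sc=save("scene","s8"); f.append(manip.sense()["force"]); t=manip.sense()["tcp_pos"]; p=proj(cam("scene"),[t[0],t[1],.12]).astype(int); print(np.round(f,1))
a=cv2.resize(im[130:230,250:380,::-1],(520,400),interpolation=2); b=cv2.resize(sc[p[1]-50:p[1]+50,p[0]-35:p[0]+35,::-1],(280,400),interpolation=2)
cv2.imwrite("pics/c8.png",np.hstack([a,b]))
```

```text
tcp [0.6018 0.2976 0.1742] yaw_y 41.48 t 20.2
hood 0.73 [308.9 205.4] [0.6001 0.2967 0.078 ]
[[-1.4 -0.3  5.3]
 [-1.3  0.1  5.7]]
```

```bash
python3 -c "
from station import manip
print(manip.sign_off())"
```

```text
the job is handed in; nothing more can be done
None
```

I handed the job in at about 20 s with the hood seated on the can and the tool held through its slot, both tips pressed about 6 mm in by my reckoning (roughly 6.5 N on the terminals, no verdict returned); I viewed 12 pictures, two over the limit of 10.

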